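# Line up the pole shims and post the tally pin

### The arm

A 6-joint arm with a two-finger parallel gripper is mounted at the origin on the work surface. World frame = base frame: x ahead of the robot, y to its left, z up, the work surface at z = 0. Lengths are in m, angles in rad, forces in N, time in s.
With the tool pointing down it reaches from about 0.375 to 0.9 m from the base axis. Payload 3.1 kg.
Tool frame: the origin (TCP) lies on the centre line of the jaws, within the pads' length; the fingertips stand 25 mm ahead of it and the grasp point (between the pads) lies 6 mm ahead of it (manip.tips_ahead is the distance from the TCP to the fingertips, in m); z points along the fingers, y is the direction in which the jaws open and shut (so a half turn about z gives the same grasp; the last joint's range is limited). The gripper opens to 85 mm and grips with 20 to 120 N. Pads are 22 mm wide; open, the fingers measure 114 mm over their backs; the gripper's body (76 mm by 85 mm) begins 54 mm behind the grasp point. The pads swing forward as they close: fully open they stand 13 mm farther back than shut.
Start: joints at [-1.448, 0.527, 1.433, -0, 1.181, -0.178], TCP at [0.185, -0.597, 0.256] pointing down, gripper open.
Joint ranges: [-3.08, 3.08], [-0.75, 2.2], [0.22, 2.44], [-1.43, 4.57], [0, 2.65], [-2.85, 2.85]. Speed limits (rad/s): [2.79, 2.79, 3.14, 3.14, 3.14, 3.14].

### API

Orientations are given as a unit quaternion [x, y, z, w].
In Python, from station import manip gives the robot as it stands.
- The arm moves only by the tool play_rows, never from a script. Its argument "steps" is a list that holds one entry, the list of rows, each a list of 6 numbers: the shift along the tool's x, y, z in m, then the turn, a rotation vector about the tool's x, y, z in degrees. In form: [[[x, y, z, rx, ry, rz], ...]]. A call has 1 to 10 rows; each row shifts and turns the commanded pose from where the row before left it, along the tool's axes as they then stand; what a row does not reach is not made up. A row lasts 1/8 s, in which the tool goes at most 62.5 mm and 10.7 degrees, less where a joint would pass 70% of its speed; a pose out of reach is approached as far as the arm can. A call is refused whole if a number of a shift passes 0.0625 or a number of a turn 10.7, either way. A call with a gripper value outside its range is refused whole. "fingers" is the opening, from 0 (shut) to 1 (fully open), set as the call begins (left out, the last holds). The fingers move at their own pace and stop on an object; "squeeze" is the grip in N (left out, the last holds). Time passes only in rows, so rows that do not move let the fingers close. It gives the time, the measured TCP pose, the force and the opening at its end, in the units of the state.
- manip.sense(): the state, without advancing time (a new reading comes with each control period).
- manip.snapshot(name): name is "side" or "top"; returns a dict with "img" (420x560x3 uint8, red, green, blue), "K" (3x3 intrinsics, pixels), "world_from_camera" (4x4, takes a point from camera to world coordinates). Camera axes: x right, y down, z forward; pixel columns grow to the right and rows downward; lengths in m; the calibration is good to about 2 mm. A picture is of the moment at which its call begins. There is no depth.
- manip.sign_off(): hands the job in, once; it reports no verdict.
Trained networks look in a picture, given as the dict that the camera call returned (one of the last four; its "shot" number tells which), for a name from the list of things; names that differ only in an ending like _2 or _b are one class to them, and where a whole thing is asked for, a point or a joint stands for the part that bears it (a point fixed in the world has none). Each returns a list of dicts, best first, with "score" (0 to 1); they miss things now and then, are a little off and sometimes report something else, mostly with a low value. They report only what shows in the picture. A call takes as long as a camera call.
- manip.regions_of(label, picture): "pixels" (420x560 bool, what is visible of it) and "rect" ([left, top, right, bottom] in pixels, round what is visible of it).
- manip.pinpoint(label, picture): "point" ([column, row] in pixels: a listed point, or the origin of a listed thing).
The state is a dict: "t": time; "q": joint angles; "qd": joint speeds; "tau": joint torques, N m; "tcp_pos": TCP position; "tool_rot": TCP orientation; "force": force on the tool from outside, world axes, zero at the start; "ft_torque": the same for the moment, N m; "finger_gap": opening from 0.0 (shut) to 1.0 (fully open).
Only numpy, scipy, OpenCV 4.12 (cv2) and the standard library are available. Lean on these libraries where they do the work, as an engineer would, in place of code of your own. Each camera call takes 0.05 s, during which the arm holds its last target.

### The job

Slide the three loose shims across the table, without lifting them, into an even, square row: each with a long side flat against the front of the aluminium fence and centred on one of its three black marks, one shim per mark, in any order. When the row is made, stand the red-capped tally pin upright in the bore of the bearing race to show the set is checked, and let go. Leave the gauge plate, the copper offcut and the loose red cap alone, and do not shove the race about.

Things in the scene. Friction and masses are not known exactly. Their poses are not given: they have to be found in the camera images.
- fence: fixed aluminium straightedge bar, 20 mm (x) by 290 mm (y) by 16 mm high; origin at the centre of its underside; its front face, towards the robot, is at x = -10 mm in its frame; three black marks 5 mm wide cross its top and front at y = -95, 0 and +95 mm. A shim flush at a mark has its centre at x = -28 mm and y = the mark
- shim_steel: bright steel shim, a flat rectangular block 36 mm (its x) by 52 mm (its y) by 12 mm high, about 175 g; origin at the centre of its underside, z up; lies loose on the table in front of the fence, its y axis within 0.6 rad of the fence's y axis
- shim_brass: yellow brass shim, a flat rectangular block 36 mm (its x) by 52 mm (its y) by 12 mm high, about 190 g; origin at the centre of its underside, z up; lies loose on the table in front of the fence, its y axis within 0.6 rad of the fence's y axis
- shim_dark: dark steel shim, a flat rectangular block 36 mm (its x) by 52 mm (its y) by 12 mm high, about 165 g; origin at the centre of its underside, z up; lies loose on the table in front of the fence, its y axis within 0.6 rad of the fence's y axis
- pin: tally pin standing upright on the table, 72 mm tall: steel shank 20 mm diameter up to 50 mm, then a red plastic cap 24 mm diameter from 50 to 72 mm; about 130 g; origin at the centre of its foot, z up its axis
- race: loose stainless bearing race lying flat: ring 54 mm outside diameter, 28 mm bore through to the table, 16 mm high, 120 g; origin at the centre of its underside. It lies on one side of the shims, the pin on the other; which side varies
- gauge_plate: bystander: silver lapped gauge plate lying flat, 60 (x) by 90 (y) by 10 mm, beyond the fence; origin at the centre of its underside
- busbar: bystander: copper busbar offcut lying flat, 75 (x) by 30 (y) by 8 mm; origin at the centre of its underside
- cap: bystander: loose red plastic cap lying on the table, 38 mm diameter, 18 mm high; origin at the centre of its underside
- hanger: bystander, fixed: cast iron shim hanger bar on two bench hooks at the left side of the table, 280 mm long (x), 190 mm tall, about 60 mm deep; origin at table level under its middle

How it is judged:
On the way, in this order (a step that is already met when the one before it is completed fails the run):
1. the row is made: on every mark a shim lies flat on the table, centred within 5 mm along the fence, flush to within 3 mm of the fence's front and square to it within 4 degrees (((x of shim_steel in the frame of fence between -0.031 and -0.025 m and y of shim_steel in the frame of fence between -0.1 and -0.09 m and angle between the y axis of shim_steel and the y axis of fence, either way round below 0.07 rad and angle between shim_steel's own z axis and vertical below 0.05 rad and height (world z) of shim_steel below 0.003 m) or (x of shim_brass in the frame of fence between -0.031 and -0.025 m and y of shim_brass in the frame of fence between -0.1 and -0.09 m and angle between the y axis of shim_brass and the y axis of fence, either way round below 0.07 rad and angle between shim_brass's own z axis and vertical below 0.05 rad and height (world z) of shim_brass below 0.003 m) or (x of shim_dark in the frame of fence between -0.031 and -0.025 m and y of shim_dark in the frame of fence between -0.1 and -0.09 m and angle between the y axis of shim_dark and the y axis of fence, either way round below 0.07 rad and angle between shim_dark's own z axis and vertical below 0.05 rad and height (world z) of shim_dark below 0.003 m)) and ((x of shim_steel in the frame of fence between -0.031 and -0.025 m and y of shim_steel in the frame of fence between -0.005 and 0.005 m and angle between the y axis of shim_steel and the y axis of fence, either way round below 0.07 rad and angle between shim_steel's own z axis and vertical below 0.05 rad and height (world z) of shim_steel below 0.003 m) or (x of shim_brass in the frame of fence between -0.031 and -0.025 m and y of shim_brass in the frame of fence between -0.005 and 0.005 m and angle between the y axis of shim_brass and the y axis of fence, either way round below 0.07 rad and angle between shim_brass's own z axis and vertical below 0.05 rad and height (world z) of shim_brass below 0.003 m) or (x of shim_dark in the frame of fence between -0.031 and -0.025 m and y of shim_dark in the frame of fence between -0.005 and 0.005 m and angle between the y axis of shim_dark and the y axis of fence, either way round below 0.07 rad and angle between shim_dark's own z axis and vertical below 0.05 rad and height (world z) of shim_dark below 0.003 m)) and ((x of shim_steel in the frame of fence between -0.031 and -0.025 m and y of shim_steel in the frame of fence between 0.09 and 0.1 m and angle between the y axis of shim_steel and the y axis of fence, either way round below 0.07 rad and angle between shim_steel's own z axis and vertical below 0.05 rad and height (world z) of shim_steel below 0.003 m) or (x of shim_brass in the frame of fence between -0.031 and -0.025 m and y of shim_brass in the frame of fence between 0.09 and 0.1 m and angle between the y axis of shim_brass and the y axis of fence, either way round below 0.07 rad and angle between shim_brass's own z axis and vertical below 0.05 rad and height (world z) of shim_brass below 0.003 m) or (x of shim_dark in the frame of fence between -0.031 and -0.025 m and y of shim_dark in the frame of fence between 0.09 and 0.1 m and angle between the y axis of shim_dark and the y axis of fence, either way round below 0.07 rad and angle between shim_dark's own z axis and vertical below 0.05 rad and height (world z) of shim_dark below 0.003 m))), for 0.2 s.
2. then the red-capped pin stands upright on the table inside the bore of the race (horizontal distance between pin and race below 0.006 m and height (world z) of each of pin, race below 0.003 m and angle between pin's own z axis and vertical below 0.08 rad), for 0.2 s.
At the end, for the whole second after the job is handed in: Each mark has one shim lying flat: centred within 5 mm along the fence, within 3 mm of its front face, parallel within 4 degrees. The pin stands upright (within 4.5 degrees) on the table inside the flat-lying race. All at rest, untouched by the gripper (all of step 1 and all of step 2 and linear speed of each of shim_steel, shim_brass, shim_dark, pin, race below 0.01 m/s and contact force between the fingers and shim_steel below 0.05 N and contact force between the fingers and shim_brass below 0.05 N and contact force between the fingers and shim_dark below 0.05 N and contact force between the fingers and pin below 0.05 N and contact force between the fingers and race below 0.05 N).
It fails at once if a shim is lifted or tipped up more than 6 mm off the table (height (world z) of any of shim_steel, shim_brass, shim_dark above 0.006 m).
It fails at once if the gauge plate, the copper offcut or the loose red cap is moved more than 8 mm (distance of any of gauge_plate, busbar, cap from where it was at the start of the episode above 0.008 m).
It fails at once if the race is shoved more than 15 mm from where it lay (distance of race from where it was at the start of the episode above 0.015 m).
It fails at once if the pin is toppled (tilts more than 35 degrees) (angle between pin's own z axis and vertical above 0.61 rad).
It also fails if it takes over 72 s, if anything falls off the work surface, if the arm or the gripper's body presses on something with over 40 N, if the wrist force passes 120 N, or if a joint passes its speed limit or range.

## Working session

There is one attempt and no reset: what is moved stays moved. The work goes in short steps, Python scripts to look and compute and a tool call to move; the robot and the scene stay as the last step left them, time stands still between calls to the robot, and variables do not carry over. Pictures are saved under pics/ and viewed, and the job is handed in when it is done.

Besides the shell and the picture viewer there is one more tool, called as a command line: name --argument value ..., lists and objects as JSON in quotes. play_rows: Moves the arm, as the interface text tells. Its arguments: {"type":"object","properties":{"steps":{"type":"array"},"fingers":{"type":"number"},"squeeze":{"type":"number"}},"required":["steps"]}

```bash
ls; mkdir -p pics; python3 - <<'E'
from station import manip
import cv2
print(manip.sense())
for n in("top","side"):
    p=manip.snapshot(n); cv2.imwrite(f"pics/{n}0.png",p["img"][:,:,::-1]); print(n,p["K"],p["world_from_camera"],p["shot"])
print(manip.tips_ahead)
E
```

```text
pics
{'t': 0.0, 'q': array([-1.44851375e+00,  5.28486275e-01,  1.43391463e+00, -2.85309328e-05,
        1.18140122e+00, -1.78503078e-01]), 'qd': array([ 0.00114381,  0.00036705, -0.00056555, -0.00156162,  0.00081039,
       -0.00065098]), 'tau': array([ 1.63542598e-03, -4.42345119e+01, -1.78026688e+01, -2.76941300e-04,
        8.43128830e-03,  1.10943975e-05]), 'tcp_pos': array([ 0.18510535, -0.59625726,  0.25531729]), 'tool_rot': array([ 9.88710881e-01,  1.49831813e-01,  1.78639821e-05, -1.10467028e-03]), 'force': array([-0.0821017 , -0.00735728,  1.12262841]), 'ft_torque': array([ 0.01430635, -0.02138064, -0.01059717]), 'finger_gap': 1.0011297382456155}
top [[509.06096278   0.         276.2661076 ]
 [  0.         509.06096278 206.41351568]
 [  0.           0.           1.        ]] [[ 1.38681747e-02 -9.89553715e-01  1.43496058e-01  4.46833254e-01]
 [-9.99903793e-01 -1.37646977e-02  1.71386407e-03  1.18587853e-01]
 [ 2.79219303e-04 -1.43506021e-01 -9.89649405e-01  1.40132010e+00]
 [ 0.00000000e+00  0.00000000e+00  0.00000000e+00  1.00000000e+00]] 1
side [[423.9421829    0.         287.96728311]
 [  0.         423.9421829  202.34800224]
 [  0.           0.           1.        ]] [[ 0.93206022 -0.22301509  0.28553112  0.32548481]
 [-0.36219097 -0.59318158  0.71899466 -0.67453923]
 [ 0.00902514 -0.77356311 -0.633655    0.75184554]
 [ 0.          0.          0.          1.        ]] 2
0.025
```

View pics/top0.png

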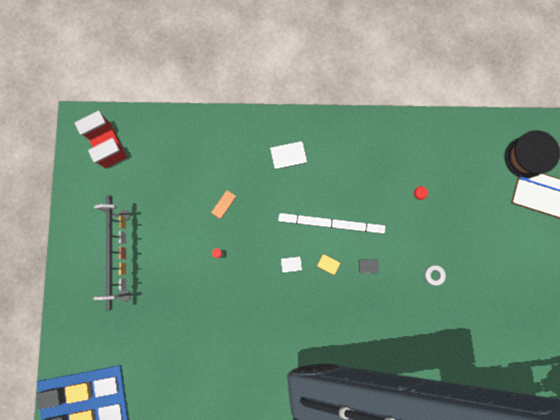

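View pics/side0.png

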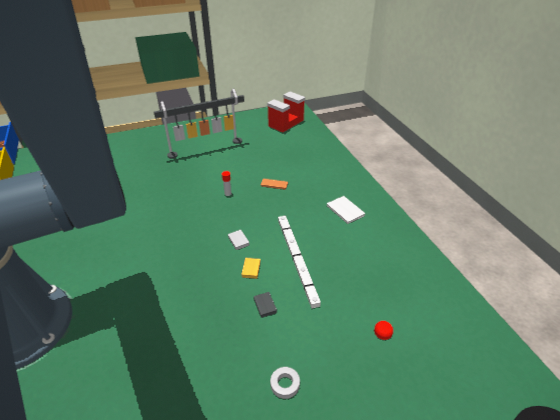

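The top view shows the fence from (279,217) to (385,229). The steel, brass and dark shims are at about (291,264), (329,264) and (369,266), the race at (435,275) and the pin at (217,253). Next I'll measure these.

```bash
cat > h.py <<'E'
from station import manip
import numpy as np, cv2
def ray(p,uv,z):
    K=p["K"];T=p["world_from_camera"]
    uv=np.atleast_2d(uv).astype(float)
    d=np.c_[uv,np.ones(len(uv))]@np.linalg.inv(K).T@T[:3,:3].T
    s=(z-T[2,3])/d[:,2]
    return T[:3,3]+d*s[:,None]
def proj(p,X):
    T=p["world_from_camera"];c=(np.atleast_2d(X)-T[:3,3])@T[:3,:3]
    u=c@p["K"].T
    return u[:,:2]/u[:,2:]
H=dict(fence=(.02,.29,.016),shim_steel=(.036,.052,.012),shim_brass=(.036,.052,.012),shim_dark=(.036,.052,.012),race=(.054,.054,.016),busbar=(.075,.03,.008),gauge_plate=(.06,.09,.01),cap=(.038,.038,.018))
from scipy.optimize import minimize
def boxmask(p,x,y,a,dims,up=4):
    w,l,h=dims
    c,s=np.cos(a),np.sin(a)
    pts=[]
    for z in(0,h):
        for i,j in((-1,-1),(-1,1),(1,1),(1,-1)):
            X=i*w/2;Y=j*l/2
            pts.append((x+c*X-s*Y,y+s*X+c*Y,z))
    uv=proj(p,np.array(pts))
    return uv
def fit(p,label,mask,a0=None):
    """fit box silhouette to mask (soft IoU)"""
    dims=H[label]; m=mask.astype(np.uint8)
    rr,cc=np.nonzero(m); r0,r1,c0,c1=rr.min()-8,rr.max()+9,cc.min()-8,cc.max()+9
    sub=m[r0:r1,c0:c1].astype(np.float32); S=8
    def cost(v):
        uv=boxmask(p,v[0],v[1],v[2],dims)
        hull=cv2.convexHull(((uv-[c0,r0]+.5)*S*16).astype(np.int32))
        im=np.zeros((sub.shape[0]*S,sub.shape[1]*S),np.uint8)
        cv2.fillConvexPoly(im,hull,1,shift=4)
        im=cv2.resize(im.astype(np.float32),(sub.shape[1],sub.shape[0]),interpolation=cv2.INTER_AREA)
        return ((im-sub)**2).sum()
    c=ray(p,[[cc.mean(),rr.mean()]],dims[2]*.7)[0]
    best=None
    for a in (np.linspace(-.75,.75,7) if a0 is None else [a0-.1,a0,a0+.1]):
        r=minimize(cost,[c[0],c[1],a],method="Nelder-Mead",options=dict(initial_simplex=[[c[0],c[1],a],[c[0]+.006,c[1],a],[c[0],c[1]+.006,a],[c[0],c[1],a+.15]],maxiter=250))
        if best is None or r.fun<best.fun: best=r
    return best.x,best.fun,m.sum()
E
python3 - <<'E'
from h import *
for n in("top","side"):
    p=manip.snapshot(n)
    for l in H:
        r=manip.regions_of(l,p)
        if not r: print(n,l,"none");continue
        q=r[0]; x,f,s=fit(p,l,q["pixels"]) 
        pp=manip.pinpoint(l,p)
        print(n,l,round(q["score"],2),q["rect"],x.round(4),round(f,1),s, ray(p,pp[0]["point"],0)[0][:2].round(4) if pp else None)
    for k in manip.pinpoint("pin",p)[:1]+manip.pinpoint("hanger",p)[:1]: print(k, ray(p,k["point"],0))
    r=manip.regions_of("pin",p)
    if r: print("pin",r[0]["score"],r[0]["rect"], ray(p,[[ (r[0]["rect"][0]+r[0]["rect"][2])/2,(r[0]["rect"][1]+r[0]["rect"][3])/2]],.036))
E
```

```text
top fence 0.81 [278.2, 212.5, 385.7, 231.4] [ 0.6045 -0.0306 -0.1041] 27.8 828 [ 0.6045 -0.0262]
top shim_steel 0.8 [283.0, 258.6, 302.7, 269.1] [0.4899 0.0792 0.1257] 27.4 223 [0.4938 0.078 ]
top shim_brass 0.84 [318.4, 257.2, 337.8, 275.0] [ 0.4925 -0.0235 -0.4691] 27.1 229 [ 0.4968 -0.0198]
top shim_dark 0.65 [360.3, 259.1, 378.3, 273.3] [ 0.4888 -0.1308  0.0156] 19.1 237 None
top race 0.78 [422.0, 265.6, 446.4, 285.3] [ 0.4669 -0.3116 -0.0113] 198.8 227 [ 0.4638 -0.3007]
top busbar 0.81 [214.7, 190.9, 236.2, 220.4] [ 0.6546  0.2672 -0.5826] 13.2 295 [0.6528 0.2693]
top gauge_plate 0.71 [268.2, 143.3, 305.3, 169.3] [0.7964 0.0895 0.2236] 11.0 697 [0.8023 0.0934]
top cap 0.49 [413.5, 186.9, 427.6, 201.5] [ 0.6936 -0.2759 -1.0532] 91.8 116 [ 0.6932 -0.2845]
{'point': [126.4, 253.1], 'score': 0.6} [[0.51482531 0.53053389 0.        ]]
side fence 0.92 [277.9, 214.5, 316.1, 304.1] [ 0.6041 -0.0274 -0.1051] 80.4 865 [ 0.6081 -0.0267]
side shim_steel 0.72 [228.4, 231.2, 250.3, 251.5] [0.4906 0.079  0.137 ] 10.1 274 [0.4859 0.0791]
side shim_brass 0.59 [239.9, 259.7, 261.0, 280.5] [ 0.4922 -0.0226 -0.4676] 22.9 301 [ 0.487  -0.0126]
side shim_dark 0.59 [252.2, 292.3, 276.2, 318.0] [ 0.4888 -0.1308  0.0006] 12.5 399 [0.5103 0.2689]
side race 0.94 [269.5, 365.5, 296.9, 399.3] [ 0.4671 -0.3106 -0.3668] 314.9 651 [ 0.4706 -0.3066]
side busbar 0.58 [253.5, 293.0, 275.6, 319.3] [ 0.4883 -0.1208 -1.5262] 141.3 408 None
side gauge_plate 0.57 [327.5, 193.6, 365.2, 226.4] [0.7965 0.0903 0.2346] 12.7 587 [0.7996 0.0878]
side cap 0.75 [373.2, 321.2, 390.4, 340.3] [ 0.6944 -0.2774  0.7949] 110.4 291 [ 0.694  -0.2761]
{'point': [224.1, 195.9], 'score': 0.63} [[0.50463405 0.26951379 0.        ]]
{'point': [203.8, 145.7], 'score': 0.63} [[0.50958015 0.55502583 0.        ]]
pin 0.76 [218.9, 174.5, 232.2, 192.1] [[0.5143053  0.27833476 0.036     ]]
```

```bash
cat >> h.py <<'E'
from scipy.spatial.transform import Rotation as Ro
FX,FY,FA=0.6043,-0.029,-0.1046
def st():
    s=manip.sense();R=Ro.from_quat(s["tool_rot"]).as_matrix()
    return s,R,np.arctan2(R[1,0],R[0,0])
def ff(x,y):
    c,s=np.cos(FA),np.sin(FA);d=np.array([x-FX,y-FY]);return np.array([c*d[0]+s*d[1],-s*d[0]+c*d[1]])
def fw(xf,yf):
    c,s=np.cos(FA),np.sin(FA);return np.array([FX+c*xf-s*yf,FY+s*xf+c*yf])
def plan(x,y,z,psi):
    """turn first (about tool z), then shift in turned frame"""
    s,R,ps=st();p=s["tcp_pos"]
    d=np.array([x,y,z])-p
    c,sn=np.cos(psi),np.sin(psi)
    sh=[c*d[0]+sn*d[1], sn*d[0]-c*d[1], -d[2]]
    print("t",round(s["t"],2),"tcp",p.round(4),"psi",round(ps,4),"F",s["force"].round(1),"gap",round(s["finger_gap"],3),"tilt",np.degrees(np.arccos(-R[2,2])).round(2))
    print("turn deg",round(np.degrees(ps-psi),2),"shift mm",np.round(np.array(sh)*1000,1))
E
python3 - <<'E'
from h import *
print([a for a in dir(manip) if a[0]!='_'])
for k in(-1,0,1): print(fw(-.028,k*.095).round(4))
for n,x,y,a in(("steel",.490,.0792,.131),("brass",.4924,-.023,-.468),("dark",.4888,-.1308,.008)): print(n,ff(x,y).round(4),round(a-FA,3))
plan(.4888,-.1308,.10,.008)
E
```

```text
['PlanningError', 'pinpoint', 'regions_of', 'sense', 'sign_off', 'snapshot', 'tips_ahead']
[ 0.5665 -0.1206]
[ 0.5765 -0.0261]
[0.5864 0.0684]
steel [-0.125   0.0957] 0.236
brass [-0.1119 -0.0057] -0.363
dark [-0.1042 -0.1133] 0.113
t 2.1 tcp [ 0.1852 -0.5969  0.2563] psi 0.3008 F [-0.7 -0.2  0.1] gap 0.999 tilt 0.0
turn deg 16.78 shift mm [ 307.3 -463.7  156.3]
```

play_rows --steps '[[[0,0,0.02,0,0,8.4],[0,0,0.02,0,0,8.4],[0.034,-0.051,0,0,0,0],[0.034,-0.051,0,0,0,0],[0.034,-0.051,0,0,0,0],[0.034,-0.051,0,0,0,0],[0.034,-0.051,0,0,0,0],[0.034,-0.051,0,0,0,0],[0.034,-0.051,0,0,0,0],[0.034,-0.051,0,0,0,0]]]' --fingers 0.8 --squeeze 30

```text
t: 3.35
tcp_pos: [0.4553, -0.1854, 0.2167]
tool_rot: [1.0, 0.004, 0.001, 0.0]
force: [0.9, -0.2, 0.6]
finger_gap: 0.8
```

```bash
python3 -c "
from h import *
plan(.4888,-.1308,.05,.008)"
```

```text
t 3.35 tcp [ 0.4553 -0.1854  0.2167] psi 0.0074 F [ 0.9 -0.2  0.6] gap 0.8 tilt 0.08
turn deg -0.04 shift mm [ 33.9 -54.3 166.7]
```

play_rows --steps '[[[0.017,-0.027,0.04,0,0,0],[0.017,-0.027,0.04,0,0,0],[0,0,0.045,0,0,0],[0,0,0.04,0,0,0],[0,0,0,0,0,0],[0,0,0,0,0,0]]]'

```text
t: 4.1
tcp_pos: [0.4884, -0.133, 0.0522]
tool_rot: [1.0, 0.004, 0.001, 0.0]
force: [0.2, -0.1, 0.4]
finger_gap: 0.795
```

```bash
python3 -c "
from h import *
plan(.4888,-.1308,.033,.008)
p=manip.snapshot('side');cv2.imwrite('pics/s1.png',cv2.resize(p['img'][200:360,180:380,::-1],(800,640))[:600])"
```

```text
t 4.1 tcp [ 0.4884 -0.133   0.0522] psi 0.0075 F [ 0.2 -0.1  0.4] gap 0.795 tilt 0.09
turn deg -0.03 shift mm [ 0.5 -2.2 19.2]
```

View pics/s1.png

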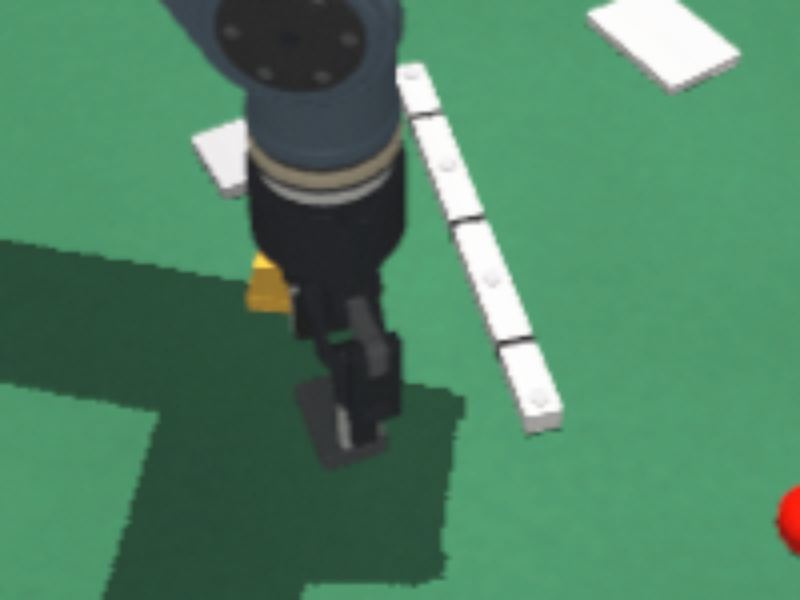

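The near finger hangs at the dark shim's right end (crop ~(365,420)). I'll go down and watch the force.

play_rows --steps '[[[0.0005,-0.002,0.008,0,0,0],[0,0,0.008,0,0,0],[0,0,0.004,0,0,0],[0,0,0,0,0,0]]]'

```text
t: 4.65
tcp_pos: [0.4879, -0.1305, 0.031]
tool_rot: [1.0, 0.004, -0.0, -0.0]
force: [0.5, 0.8, 1.2]
finger_gap: 0.805
```

play_rows --steps '[[[0,0,0.003,0,0,0],[0,0,0,0,0,0]]]'

```text
t: 4.9
tcp_pos: [0.4881, -0.1306, 0.0281]
tool_rot: [1.0, 0.004, -0.0, -0.0]
force: [-0.2, -0.6, 0.1]
finger_gap: 0.8
```

play_rows --steps '[[[0,0,0.002,0,0,0],[0,0,0,0,0,0]]]'

```text
t: 5.15
tcp_pos: [0.4881, -0.1306, 0.0262]
tool_rot: [1.0, 0.004, -0.0, -0.0]
force: [-0.1, -0.3, -0.6]
finger_gap: 0.804
```

play_rows --steps '[[[0,0,0,0,0,0],[0,0,0,0,0,0],[0,0,0,0,0,0],[0,0,0,0,0,0]]]' --fingers 0.3 --squeeze 30

```text
t: 5.65
tcp_pos: [0.4884, -0.1308, 0.0266]
tool_rot: [1.0, 0.004, 0.0, 0.0]
force: [0.4, -0.5, 3.3]
finger_gap: 0.597
```

```bash
python3 -c "
from h import *
x,y=fw(-.036,-.095)
plan(x,y,.026,FA)"
```

```text
t 5.65 tcp [ 0.4884 -0.1308  0.0266] psi 0.0077 F [ 0.4 -0.5  3.3] gap 0.597 tilt 0.04
turn deg 6.43 shift mm [ 68.7 -18.3   0.6]
```

play_rows --steps '[[[0,0,0,0,0,3.2],[0,0,0,0,0,3.2],[0.014,-0.004,0,0,0,0],[0.015,-0.004,0,0,0,0],[0.015,-0.004,0,0,0,0],[0.015,-0.004,0,0,0,0],[0.01,-0.0023,0,0,0,0],[0,0,0,0,0,0],[0,0,0,0,0,0]]]'

```text
t: 6.78
tcp_pos: [0.5595, -0.1193, 0.0266]
tool_rot: [0.999, -0.052, 0.001, -0.0]
force: [2.1, 2.8, 4.4]
finger_gap: 0.598
```

```bash
python3 -c "
from h import *
x,y=fw(-.028,-.095)
plan(x,y,.026,FA)
p=manip.snapshot('side');cv2.imwrite('pics/s2.png',cv2.resize(p['img'][200:350,200:400,::-1],(800,600)))"
```

```text
t 6.78 tcp [ 0.5595 -0.1193  0.0266] psi -0.1043 F [2.1 2.8 4.4] gap 0.598 tilt 0.11
turn deg 0.01 shift mm [7.2 0.5 0.6]
```

View pics/s2.png

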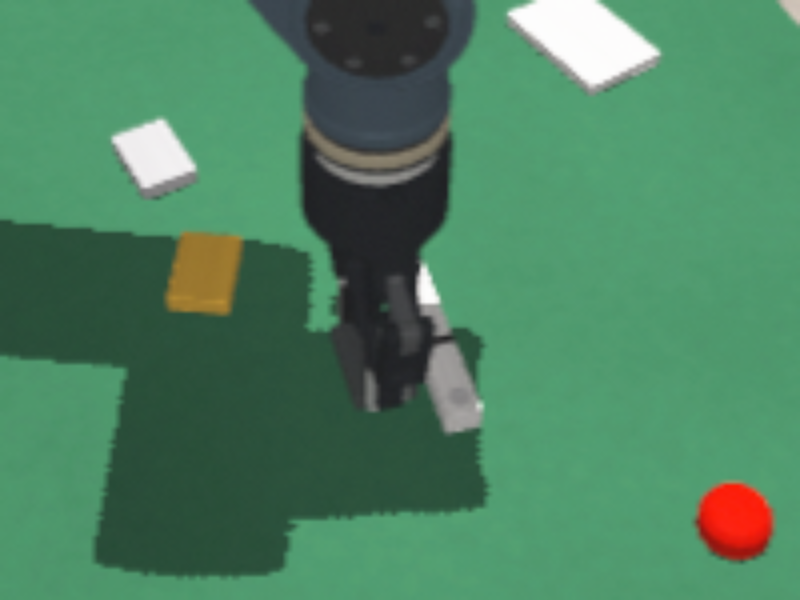

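Near the fence now. I'll slide forward until it makes contact.

play_rows --steps '[[[0.004,0,0,0,0,0],[0.002,0.0005,0,0,0,0],[0,0,0,0,0,0]]]'

```text
t: 7.2
tcp_pos: [0.5612, -0.1197, 0.0266]
tool_rot: [0.999, -0.052, -0.004, -0.001]
force: [-5.6, 1.8, 11.4]
finger_gap: 0.598
```

play_rows --steps '[[[0.002,0,0,0,0,0],[0,0,0,0,0,0]]]'

```text
t: 7.45
tcp_pos: [0.5633, -0.12, 0.0266]
tool_rot: [0.999, -0.052, -0.004, -0.001]
force: [-5.0, 1.5, 10.9]
finger_gap: 0.596
```

play_rows --steps '[[[0.0015,0,0,0,0,0],[0,0,0,0,0,0]]]'

```text
t: 7.7
tcp_pos: [0.5647, -0.1202, 0.0266]
tool_rot: [0.999, -0.052, -0.004, -0.001]
force: [-6.1, 1.3, 10.3]
finger_gap: 0.598
```

```bash
python3 -c "
from h import *
x,y=fw(-.028,-.095)
plan(x,y,.026,FA)
p=manip.snapshot('side');cv2.imwrite('pics/s3.png',cv2.resize(p['img'][240:330,240:360,::-1],(800,600),interpolation=cv2.INTER_CUBIC))
p=manip.snapshot('top');cv2.imwrite('pics/t3.png',cv2.resize(p['img'][190:310,260:420,::-1],(800,600),interpolation=cv2.INTER_CUBIC))"
```

```text
t 7.7 tcp [ 0.5647 -0.1202  0.0266] psi -0.1038 F [-6.1  1.3 10.3] gap 0.598 tilt 0.44
turn deg 0.05 shift mm [1.9 0.1 0.6]
```

View pics/s3.png

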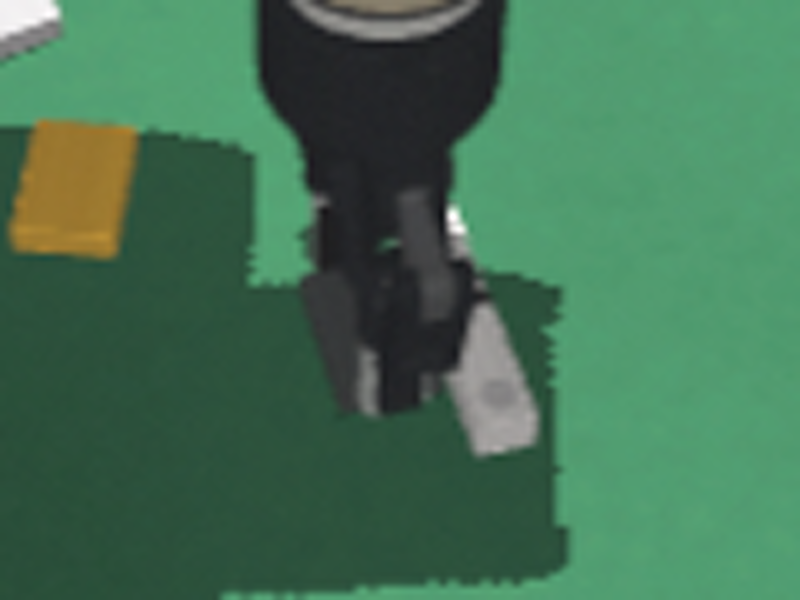

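View pics/t3.png

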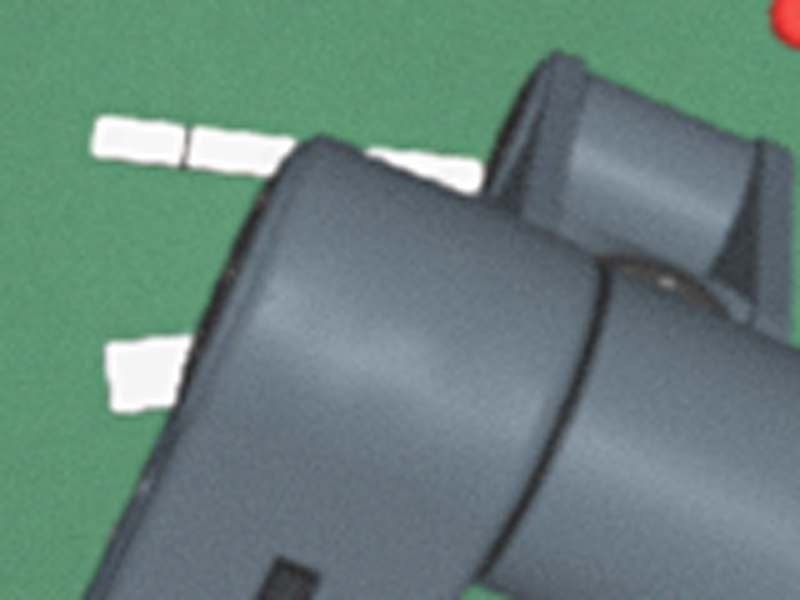

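```bash
cat > ov.py <<'E'
from h import *
import sys
def ov(p,xf,yf,da,name,r0,r1,c0,c1):
    S=8;im=cv2.resize(p['img'][r0:r1,c0:c1,::-1],None,fx=S,fy=S,interpolation=cv2.INTER_CUBIC)
    def dr(uv,col):
        q=((uv-[c0,r0]+.5)*S).astype(int)
        for a in range(4):
            for i,j in((a,(a+1)%4),(a+4,(a+1)%4+4),(a,a+4)):cv2.line(im,tuple(map(int,q[i])),tuple(map(int,q[j])),col,1)
    dr(boxmask(p,FX,FY,FA,H['fence']),(255,0,0))
    for x,c in zip(xf,((0,0,255),(0,255,255),(255,255,0))):
        X=fw(x,yf);dr(boxmask(p,X[0],X[1],FA+da,H['shim_dark']),c)
    cv2.imwrite(name,im)
E
python3 -c "
from ov import *
p=manip.snapshot('side');ov(p,[-.028,-.033],-.095,0,'pics/s4.png',260,330,260,350)"
```

```text
(no output)
```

View pics/s4.png

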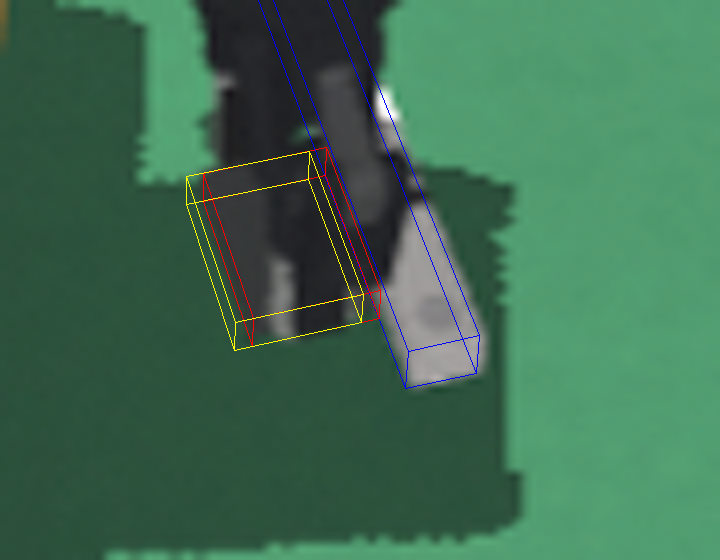

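play_rows --steps '[[[0.0025,0,0,0,0,0],[0,0,0,0,0,0]]]'

```text
t: 8.1
tcp_pos: [0.5667, -0.1205, 0.0265]
tool_rot: [0.999, -0.052, -0.004, -0.001]
force: [-5.7, 1.2, 12.1]
finger_gap: 0.594
```

play_rows --steps '[[[0.002,0,0,0,0,0],[0,0,0,0,0,0]]]'

```text
t: 8.35
tcp_pos: [0.5668, -0.1205, 0.0266]
tool_rot: [0.999, -0.052, -0.006, -0.001]
force: [-10.2, -0.0, 13.7]
finger_gap: 0.599
```

```bash
python3 -c "
from ov import *
p=manip.snapshot('side');ov(p,[-.028,-.033],-.095,0,'pics/s5.png',260,330,260,350)"
```

```text
(no output)
```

View pics/s5.png

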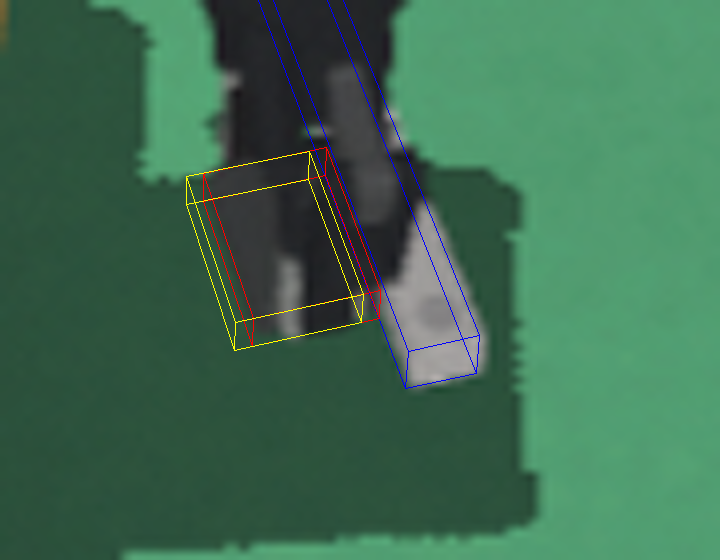

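Contact confirmed: the TCP stopped at x_f = -0.028 and the force rose to 10 N. I'll release and move to the brass shim.

play_rows --steps '[[[0,0,0,0,0,0],[0,0,0,0,0,0],[0,0,-0.02,0,0,0],[0,0,-0.05,0,0,0],[-0.02,0,0,0,0,0],[-0.03,-0.05,0,0,0,0],[-0.03,-0.04,0,0,0,10.0],[0,0,0,0,0,10.6],[0,0,0,0,0,0]]]' --fingers 0.8

```text
t: 9.52
tcp_pos: [0.503, -0.0233, 0.0974]
tool_rot: [0.974, -0.228, 0.001, 0.0]
force: [-0.2, -0.2, 0.0]
finger_gap: 0.797
```

```bash
python3 -c "
from h import *
plan(.4924,-.023,.0255,-.468)
p=manip.snapshot('side')
for l in ('shim_dark','shim_brass'):
    for q in manip.regions_of(l,p)[:1]:
        x,f,s=fit(p,l,q['pixels']);print(l,q['score'],x.round(4),ff(*x[:2]).round(4),(x[2]-FA).round(3),f,s)
cv2.imwrite('pics/s6.png',cv2.resize(p['img'][200:350,200:400,::-1],(800,600)))"
```

```text
t 9.53 tcp [ 0.503  -0.0233  0.0974] psi -0.4603 F [-0.2 -0.2  0. ] gap 0.797 tilt 0.12
turn deg 0.44 shift mm [-9.6  4.5 71.9]
shim_dark 0.76 [ 0.5662 -0.1192 -0.0673] [-0.0285 -0.0937] 0.037 32.564208984375 352
shim_brass 0.65 [ 0.4915 -0.0232 -0.4728] [-0.1128 -0.0061] -0.368 15.430419921875 317
```

View pics/s6.png

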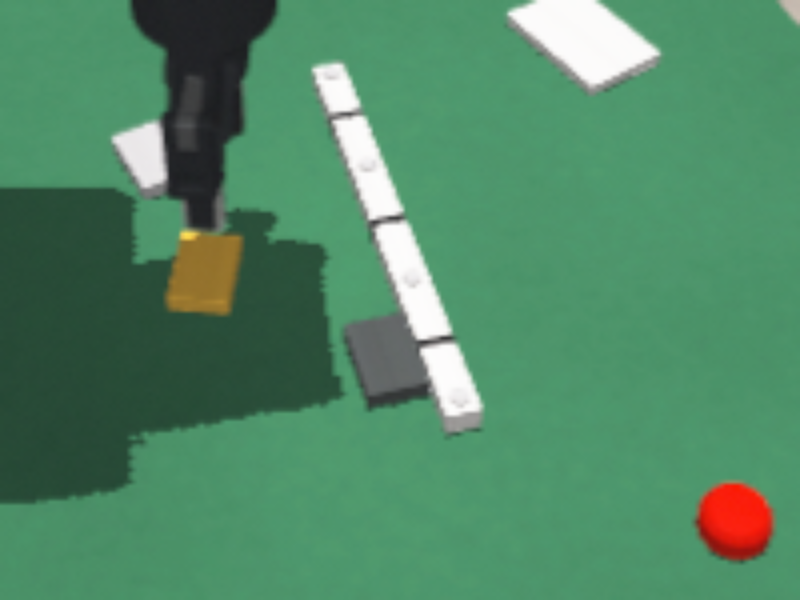

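The dark shim is flush and centred on its mark (fit x_f -28.5, y_f -93.7 mm). Next the brass shim.

play_rows --steps '[[[0,0,0,0,0,0.5],[-0.0098,0.0045,0.02,0,0,0],[0,0,0.02,0,0,0],[0,0,0.02,0,0,0],[0,0,0.012,0,0,0],[0,0,0,0,0,0],[0,0,0,0,0,0]]]'

```text
t: 10.55
tcp_pos: [0.4919, -0.0234, 0.0247]
tool_rot: [0.972, -0.234, 0.0, 0.0]
force: [-0.3, -0.9, -0.1]
finger_gap: 0.801
```

play_rows --steps '[[[0,0,0,0,0,0],[0,0,0,0,0,0],[0,0,0,0,0,0],[0,0,0,0,0,0]]]' --fingers 0.3

```text
t: 11.05
tcp_pos: [0.4921, -0.0233, 0.0251]
tool_rot: [0.972, -0.234, 0.001, 0.0]
force: [-1.5, 0.1, 6.0]
finger_gap: 0.596
```

```bash
python3 -c "
from h import *
plan(.492,-.0231,.026,-.468)
plan(*fw(-.038,0),.026,FA)
"
```

```text
t 11.05 tcp [ 0.4921 -0.0233  0.0251] psi -0.4723 F [-1.5  0.1  6. ] gap 0.596 tilt 0.09
turn deg -0.24 shift mm [-0.2 -0.2 -0.9]
t 11.05 tcp [ 0.4921 -0.0233  0.0251] psi -0.4723 F [-1.5  0.1  6. ] gap 0.596 tilt 0.09
turn deg -21.07 shift mm [74.2 -6.1 -0.9]
```

play_rows --steps '[[[0,0,-0.0005,0,0,-7],[0,0,0,0,0,-7],[0,0,0,0,0,-7.1],[0.015,-0.001,0,0,0,0],[0.015,-0.001,0,0,0,0],[0.015,-0.001,0,0,0,0],[0.015,-0.001,0,0,0,0],[0.014,-0.002,0,0,0,0],[0,0,0,0,0,0]]]'

```text
t: 12.18
tcp_pos: [0.5674, -0.0251, 0.0252]
tool_rot: [0.999, -0.052, 0.002, 0.0]
force: [1.1, -0.5, 1.6]
finger_gap: 0.604
```

```bash
python3 -c "
from h import *
plan(*fw(-.028,0),.026,FA)
"
```

```text
t 12.18 tcp [ 0.5674 -0.0251  0.0252] psi -0.1041 F [ 1.1 -0.5  1.6] gap 0.604 tilt 0.2
turn deg 0.03 shift mm [ 9.1 -0.  -0.8]
```

play_rows --steps '[[[0.005,0,0,0,0,0],[0.004,0,0,0,0,0],[0.003,0,0,0,0,0],[0,0,0,0,0,0],[0,0,0,0,0,0]]]'

```text
t: 12.8
tcp_pos: [0.5749, -0.0256, 0.0251]
tool_rot: [0.999, -0.052, -0.003, -0.0]
force: [-4.6, 0.8, 7.6]
finger_gap: 0.598
```

play_rows --steps '[[[0.002,0,0,0,0,0],[0,0,0,0,0,0],[0,0,0,0,0,0]]]'

```text
t: 13.18
tcp_pos: [0.5765, -0.0257, 0.0251]
tool_rot: [0.999, -0.052, -0.003, -0.001]
force: [-4.9, 1.0, 8.0]
finger_gap: 0.599
```

```bash
python3 -c "
from h import *
plan(*fw(-.028,0),.026,FA)
"
```

```text
t 13.18 tcp [ 0.5765 -0.0257  0.0251] psi -0.1038 F [-4.9  1.   8. ] gap 0.599 tilt 0.38
turn deg 0.04 shift mm [ 0.   0.3 -0.9]
```

play_rows --steps '[[[0.002,0.0003,0,0,0,0],[0,0,0,0,0,0],[0,0,0,0,0,0]]]'

```text
t: 13.55
tcp_pos: [0.5768, -0.0258, 0.0251]
tool_rot: [0.999, -0.052, -0.005, -0.001]
force: [-7.8, 1.4, 10.7]
finger_gap: 0.597
```

play_rows --steps '[[[0.0015,0,0,0,0,0],[0,0,0,0,0,0]]]'

```text
t: 13.8
tcp_pos: [0.5768, -0.0258, 0.0251]
tool_rot: [0.999, -0.052, -0.007, -0.001]
force: [-8.8, 0.9, 13.0]
finger_gap: 0.6
```

Brass made contact too. I'll release it and go to the steel shim.

play_rows --steps '[[[0,0,0,0,0,0],[0,0,0,0,0,0],[0,0,-0.02,0,0,0],[0,0,-0.05,0,0,-6.8],[0,0,0,0,0,-6.8],[-0.025,-0.04,0,0,0,0],[-0.025,-0.04,0,0,0,0],[-0.022,-0.036,0,0,0,0],[0,0,0,0,0,0]]]' --fingers 0.8

```text
t: 14.92
tcp_pos: [0.4938, 0.0803, 0.0958]
tool_rot: [0.998, 0.068, -0.001, -0.0]
force: [0.4, 0.3, 0.6]
finger_gap: 0.803
```

```bash
python3 -c "
from h import *
plan(.4903,.0791,.0255,.133)
p=manip.snapshot('side')
for l in ('shim_dark','shim_brass','shim_steel'):
    for q in manip.regions_of(l,p)[:1]:
        x,f,s=fit(p,l,q['pixels']);print(l,q['score'],x.round(4),ff(*x[:2]).round(4),(x[2]-FA).round(3),f,s)
cv2.imwrite('pics/s7.png',cv2.resize(p['img'][200:350,200:400,::-1],(800,600)))"
```

```text
t 14.93 tcp [0.4938 0.0803 0.0958] psi 0.1367 F [0.4 0.3 0.6] gap 0.803 tilt 0.13
turn deg 0.21 shift mm [-3.7  0.8 70.3]
shim_dark 0.84 [ 0.5671 -0.1192 -0.0503] [-0.0275 -0.0935] 0.054 20.137939453125 390
shim_brass 0.57 [ 0.5767 -0.0243 -0.1119] [-0.0279  0.0018] -0.007 10.9716796875 303
shim_steel 0.74 [0.4904 0.0801 0.1308] [-0.1247  0.0966] 0.235 8.0146484375 279
```

View pics/s7.png

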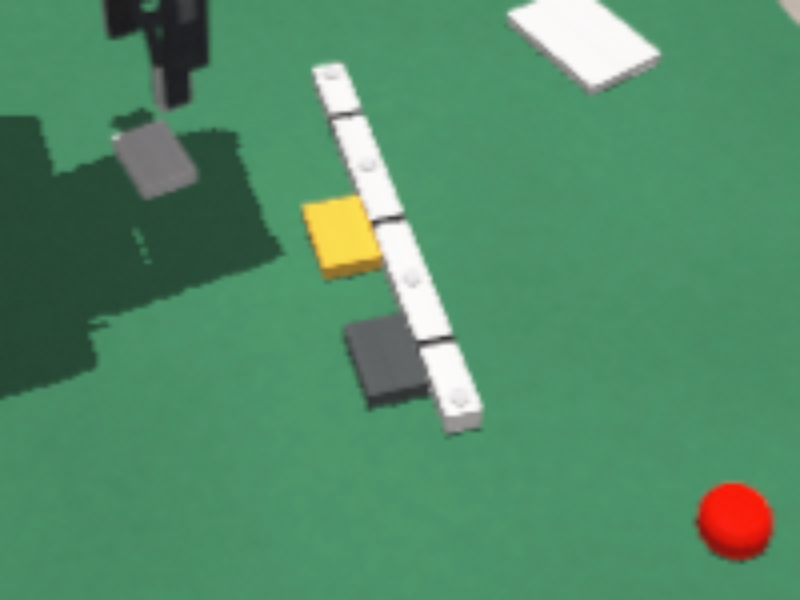

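Brass and dark both sit against the fence on their marks. Next the steel shim.

play_rows --steps '[[[0,0,0,0,0,0.2],[-0.0036,0.0008,0.02,0,0,0],[0,0,0.02,0,0,0],[0,0,0.02,0,0,0],[0,0,0.01,0,0,0],[0,0,0,0,0,0],[0,0,0,0,0,0]]]'

```text
t: 16.0
tcp_pos: [0.4934, 0.0769, 0.0252]
tool_rot: [0.998, 0.065, 0.0, 0.0]
force: [0.1, 0.7, 0.5]
finger_gap: 0.798
```

play_rows --steps '[[[0,0,0,0,0,0],[0,0,0,0,0,0],[0,0,0,0,0,0],[0,0,0,0,0,0]]]' --fingers 0.3

```text
t: 16.5
tcp_pos: [0.4934, 0.077, 0.0257]
tool_rot: [0.998, 0.065, 0.001, 0.0]
force: [-0.4, -1.7, 7.1]
finger_gap: 0.597
```

```bash
python3 -c "
from h import *
plan(*fw(-.038,0.095),.026,FA)
"
```

```text
t 16.5 tcp [0.4934 0.077  0.0257] psi 0.1299 F [-0.4 -1.7  7.1] gap 0.597 tilt 0.09
turn deg 13.43 shift mm [83.4 -1.1 -0.3]
```

play_rows --steps '[[[0,0,0,0,0,6.7],[0,0,0,0,0,6.7],[0.015,0,0,0,0,0],[0.015,0,0,0,0,0],[0.015,0,0,0,0,0],[0.015,0,0,0,0,0],[0.015,-0.001,0,0,0,0],[0.01,0,0,0,0,0],[0,0,0,0,0,0]]]'

```text
t: 17.62
tcp_pos: [0.5777, 0.0694, 0.0257]
tool_rot: [0.999, -0.052, 0.0, -0.0]
force: [-1.9, 0.3, 6.2]
finger_gap: 0.599
```

```bash
python3 -c "
from h import *
plan(*fw(-.025,0.095),.026,FA)
"
```

```text
t 17.62 tcp [0.5777 0.0694 0.0257] psi -0.104 F [-1.9  0.3  6.2] gap 0.599 tilt 0.01
turn deg 0.03 shift mm [11.7  0.1 -0.3]
```

play_rows --steps '[[[0.005,0,0,0,0,0],[0.005,0,0,0,0,0],[0.003,0,0,0,0,0],[0,0,0,0,0,0],[0,0,0,0,0,0]]]'

```text
t: 18.25
tcp_pos: [0.5884, 0.0683, 0.0257]
tool_rot: [0.999, -0.052, -0.002, -0.0]
force: [-4.1, 0.7, 9.1]
finger_gap: 0.599
```

play_rows --steps '[[[0.002,0,0,0,0,0],[0,0,0,0,0,0],[0,0,0,0,0,0]]]'

```text
t: 18.62
tcp_pos: [0.5896, 0.0682, 0.0257]
tool_rot: [0.999, -0.052, -0.003, -0.0]
force: [-5.1, 0.7, 9.9]
finger_gap: 0.598
```

play_rows --steps '[[[0.002,0,0,0,0,0],[0,0,0,0,0,0],[0,0,0,0,0,0]]]'

```text
t: 19.0
tcp_pos: [0.5897, 0.0682, 0.0257]
tool_rot: [0.999, -0.052, -0.005, -0.0]
force: [-8.8, -0.2, 13.3]
finger_gap: 0.601
```

Steel also reached the fence. I'll release it, rise, and check the row and pin from both cameras.

play_rows --steps '[[[0,0,0,0,0,0],[0,0,0,0,0,0],[0,0,-0.02,0,0,0],[0,0,-0.06,0,0,0],[0,0,-0.06,0,0,0],[-0.045,-0.04,-0.01,0,0,0],[-0.045,-0.04,0,0,0,0],[-0.045,0,0,0,0,0],[0,0,0,0,0,0],[0,0,0,0,0,0]]]' --fingers 0.8

```text
t: 20.25
tcp_pos: [0.4702, 0.1612, 0.176]
tool_rot: [0.999, -0.052, 0.002, -0.0]
force: [0.7, -0.4, 0.2]
finger_gap: 0.799
```

```bash
python3 -c "
from h import *
plan(.51,.275,.15,FA)
for n in('top','side'):
  p=manip.snapshot(n)
  for l in ('fence','shim_dark','shim_brass','shim_steel','race'):
    for q in manip.regions_of(l,p)[:1]:
        x,f,s=fit(p,l,q['pixels'],FA);print(n,l,q['score'],x.round(4),ff(*x[:2]).round(4),(x[2]-FA).round(3),round(f,1),s)
  hsv=cv2.cvtColor(p['img'],cv2.COLOR_RGB2HSV)
  red=(((hsv[...,0]<8)|(hsv[...,0]>172))&(hsv[...,1]>170)&(hsv[...,2]>80)).astype(np.uint8)
  k,_,stt,c=cv2.connectedComponentsWithStats(red)
  for i in range(1,k):
    if stt[i,4]>25: print('red',c[i].round(1),stt[i],ray(p,c[i],.066)[0].round(4))
  cv2.imwrite(f'pics/{n}8.png',cv2.resize(p['img'][150:330,160:400,::-1],(800,600)))"
```

```text
t 20.25 tcp [0.4702 0.1612 0.176 ] psi -0.104 F [ 0.7 -0.4  0.2] gap 0.799 tilt 0.23
turn deg 0.03 shift mm [  27.7 -117.4   26. ]
top fence 0.71 [ 0.6049 -0.0319 -0.1023] [ 0.0009 -0.0028] 0.002 70.1 756
top shim_dark 0.57 [ 0.5666 -0.1207 -0.0453] [-0.0279 -0.0951] 0.059 27.4 232
top shim_brass 0.54 [ 0.5774 -0.0254 -0.0978] [-0.0272  0.0008] 0.007 9.2 268
top shim_steel 0.83 [ 0.5864  0.0688 -0.0786] [-0.028   0.0954] 0.026 11.3 243
top race 0.84 [ 0.4679 -0.3119 -0.035 ] [-0.1061 -0.2956] 0.07 138.6 288
red [105.4 142. ] [ 86 122  40  45 443] [0.8097 0.5847 0.066 ]
red [420.4 192.5] [414 187  13  12 123] [ 0.6832 -0.2622  0.066 ]
side fence 0.93 [ 0.6048 -0.0292 -0.1033] [ 0.0005 -0.0001] 0.001 94.7 856
side shim_dark 0.76 [ 0.567  -0.1175 -0.1007] [-0.0279 -0.092 ] 0.004 30.1 342
side shim_brass 0.69 [ 0.5772 -0.0244 -0.1611] [-0.0275  0.0018] -0.057 39.4 263
side shim_steel 0.78 [ 0.5858  0.0716 -0.0582] [-0.0289  0.0982] 0.046 17.2 278
side race 0.91 [ 0.4672 -0.3086 -0.3731] [-0.1071 -0.2924] -0.268 349.4 615
red [286.  116.2] [268  99  36  33 720] [0.7953 0.5361 0.066 ]
red [225.8 175.6] [222 171   8  11  71] [0.5162 0.2727 0.066 ]
red [383.4 329.9] [374 321  19  19 277] [ 0.6653 -0.3102  0.066 ]
```

View pics/top8.png

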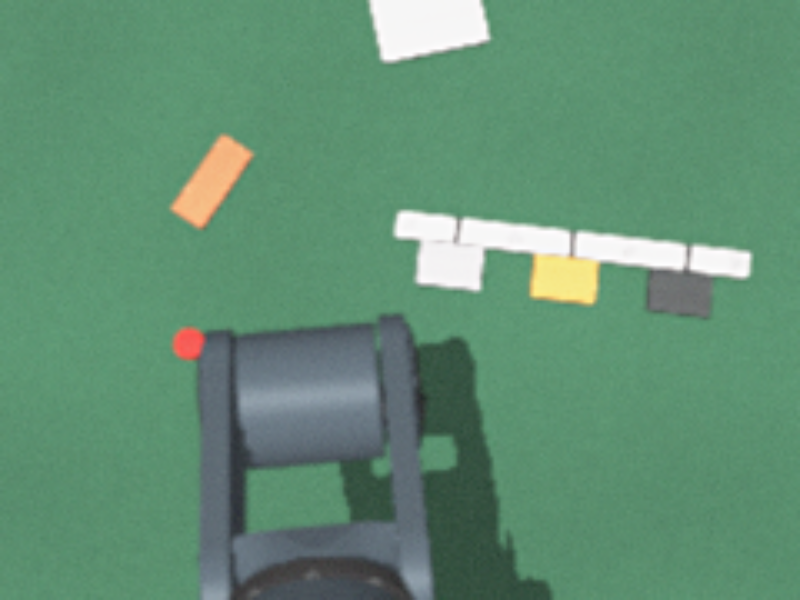

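View pics/side8.png

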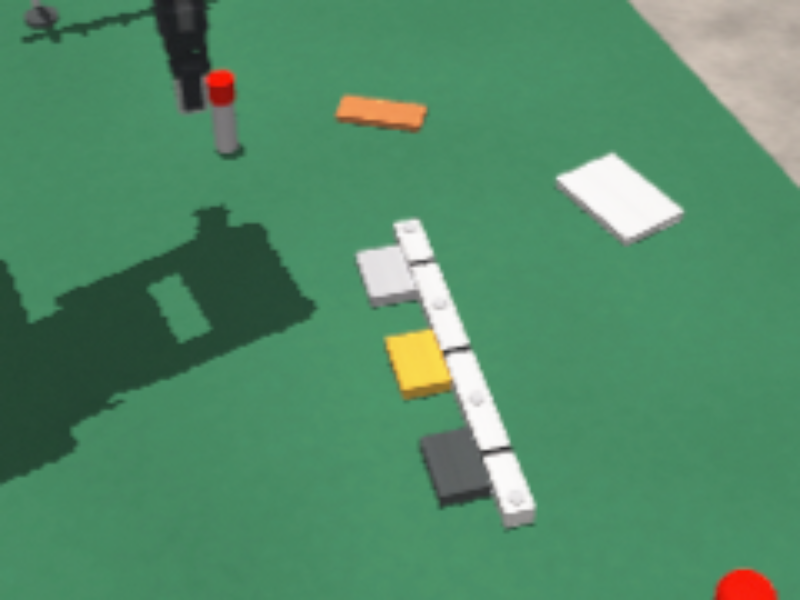

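All three shims look flush and square in both views. They may sit 2–3 mm off-centre toward +y, so I'll measure marks against shims directly along profile lines.

```bash
cat > prof.py <<'E'
from h import *
from scipy.ndimage import map_coordinates
def prof(p,xf,z,ys):
    X=np.array([[*fw(xf,y),z] for y in ys]);uv=proj(p,X)
    g=cv2.cvtColor(p['img'],cv2.COLOR_RGB2GRAY).astype(float)
    sat=p['img'].astype(float)
    ch=[map_coordinates(sat[...,i],[uv[:,1],uv[:,0]],order=1) for i in range(3)]
    return np.array(ch)
def check(n):
    p=manip.snapshot(n)
    ys=np.arange(-.16,.16,.0005)
    # marks: average across fence top width
    P=np.mean([prof(p,x,.016,ys).mean(0) for x in np.linspace(-.006,.006,7)],0)
    marks=[]
    for k in(-.095,0,.095):
        m=abs(ys-k)<.012; w=np.clip(np.median(P[m])-P[m]-6,0,None); w=np.clip(np.percentile(P[m],75)-P[m]-25,0,None)
        marks.append((w*ys[m]).sum()/w.sum() if w.sum() else np.nan)
    # shims : edges on top face lines, difference from background green: use R-G
    sh=[]
    for k in(-.095,0,.095):
        cs=[]
        for xf in np.linspace(-.040,-.016,7):
            yy=np.arange(k-.04,k+.04,.0005);c=prof(p,xf,.012,yy)
            d=c[0]-c[1]   # green bg strongly negative
            lo=np.percentile(d,4);hi=np.median(d[abs(yy-k)<.015]);th=(lo+hi)/2
            i=np.nonzero(d>th)[0]; 
            cs.append((yy[i[0]],yy[i[-1]]))
        sh.append(np.median(cs,0))
    ends=P>130
    print(n,"marks",np.round(np.array(marks)*1e3,1),"shim edges",[np.round(s*1e3,1) for s in sh],"mid-mark",[round((s.mean()-m)*1e3,1) for s,m in zip(sh,marks)],"fence ends",ys[np.nonzero(ends)[0][[0,-1]]])
E
python3 -c "
from prof import *
check('top');check('side')"
```

```text
top marks [-96.5  -1.2  93.5] shim edges [array([-119. ,  -66.5]), array([-26. ,  30.5]), array([ 69., 124.])] mid-mark [np.float64(3.7), np.float64(3.4), np.float64(3.0)] fence ends [-0.15    0.1475]
side marks [-95.5  -0.4  94.8] shim edges [array([-127.5,  -68. ]), array([-33.5,  29. ]), array([ 60. , 123.5])] mid-mark [np.float64(-2.2), np.float64(-1.9), np.float64(-3.1)] fence ends [-0.1555  0.1475]
```

```bash
cat >> prof.py <<'E'
def edges(n,p=None):
    p=p or manip.snapshot(n)
    zs={"top":(.012,0.),"side":(0.,.012)}[n]   # z of visible -y edge, +y edge
    ys=np.arange(-.16,.16,.00025)
    P=np.mean([prof(p,x,.016,ys).mean(0) for x in np.linspace(-.006,.006,9)],0)
    marks=[]
    for k in(-.095,0,.095):
        m=abs(ys-k)<.014;b=np.percentile(P[m],70);w=np.clip(b-P[m]-.25*(b-P[m].min()),0,None);marks.append((w*ys[m]).sum()/w.sum())
    out=[]
    for k,mk in zip((-.095,0,.095),marks):
        e=[]
        for sgn,z in((-1,zs[0]),(1,zs[1])):
            r=[]
            for xf in np.linspace(-.041,-.018,12):
                yy=np.arange(k,k+sgn*.045,sgn*.00025);c=prof(p,xf,z,yy)
                d=(c[0]-c[1])/(c.sum(0)+1); a=np.median(d[20:60]);b=np.median(d[-30:])
                f=np.clip((d-b)/(a-b),0,1); i=np.nonzero(f[60:]<.5)[0][0]+60
                t=i-(0.5-f[i])/(f[i-1]-f[i]+1e-9)
                r.append(k+sgn*t*.00025)
            xs=np.linspace(-.041,-.018,12)
            e.append((np.median(r),np.polyfit(xs,r,1)[0]))
        out.append((e,mk))
        print(n,"mark",round(mk*1e3,2),"edges",round(e[0][0]*1e3,2),round(e[1][0]*1e3,2),"w",round((e[1][0]-e[0][0])*1e3,1),"ctr-mark mm",round((e[0][0]+e[1][0])*500-mk*1e3,2),"side slopes",round(e[0][1],3),round(e[1][1],3))
E
python3 -c "
from prof import *
edges('top');edges('side')"
```

```text
top mark -96.47 edges -119.21 -68.33 w 50.9 ctr-mark mm 2.7 side slopes -0.018 0.02
top mark -1.18 edges -26.64 29.91 w 56.6 ctr-mark mm 2.81 side slopes 0.014 -0.002
top mark 93.56 edges 68.5 124.76 w 56.3 ctr-mark mm 3.07 side slopes -0.01 0.029
side mark -95.47 edges -117.68 -67.89 w 49.8 ctr-mark mm 2.68 side slopes -0.013 0.005
side mark -0.33 edges -23.4 29.56 w 53.0 ctr-mark mm 3.41 side slopes 0.002 0.005
side mark 94.87 edges 71.84 124.59 w 52.7 ctr-mark mm 3.35 side slopes -0.012 -0.003
```

The row is confirmed. Both cameras put every shim 2.7–3.4 mm from its mark (limit 5) and square, so I'll leave it. Next I'll locate the pin and race precisely.

```bash
cat > cyl.py <<'E'
from h import *
def cylmask(p,x,y,parts,shape,S=6,off=(0,0)):
    im=np.zeros((shape[0]*S,shape[1]*S),np.uint8)
    t=np.linspace(0,2*np.pi,48,endpoint=False)
    for r,z0,z1 in parts:
        X=np.vstack([np.c_[x+r*np.cos(t),y+r*np.sin(t),0*t+z] for z in(z0,z1)])
        uv=proj(p,X); h=cv2.convexHull(((uv-off+.5)*S*16).astype(np.int32)); cv2.fillConvexPoly(im,h,1,shift=4)
    return cv2.resize(im.astype(np.float32),(shape[1],shape[0]),interpolation=cv2.INTER_AREA)
def fitcyl(p,soft,parts,x0,box):
    r0,r1,c0,c1=box;sub=soft[r0:r1,c0:c1]
    f=lambda v:((cylmask(p,v[0],v[1],parts,sub.shape,off=(c0,r0))-sub)**2).sum()
    r=minimize(f,x0,method="Nelder-Mead",options=dict(initial_simplex=[x0,[x0[0]+.008,x0[1]],[x0[0],x0[1]+.008]]))
    return r.x.round(4),round(r.fun,2),round(float(sub.sum()),1)
def redsoft(img):
    a=img.astype(np.float32);return np.clip((a[...,0]-a[...,1]-20)/130,0,1)*(a[...,0]>a[...,1])
def pinfit(p,x0,h=0.0,pad=9):
    u=proj(p,[[x0[0],x0[1],.061+h]])[0]; b=(int(u[1])-pad,int(u[1])+pad,int(u[0])-pad,int(u[0])+pad)
    return fitcyl(p,redsoft(p['img']),[(.012,.05+h,.072+h)],x0,b)
def racefit(p,x0,pad=20):
    # outer silhouette filled: not-green
    a=p['img'].astype(np.float32);g=(a[...,1]-a[...,0])/(a.sum(2)+1)
    u=proj(p,[[x0[0],x0[1],.008]])[0];b=(int(u[1])-pad,int(u[1])+pad,int(u[0])-pad,int(u[0])+pad)
    sub=g[b[0]:b[1],b[2]:b[3]];bg=np.median(np.r_[sub[0],sub[-1],sub[:,0],sub[:,-1]]);fgd=np.percentile(sub,5)
    soft=np.clip((bg-g)/(bg-fgd),0,1); 
    m=(soft>.5).astype(np.uint8)
    # fill bore
    cs,_=cv2.findContours(m[b[0]:b[1],b[2]:b[3]],cv2.RETR_EXTERNAL,cv2.CHAIN_APPROX_NONE)
    c=max(cs,key=cv2.contourArea);fill=np.zeros_like(sub,dtype=np.uint8);cv2.drawContours(fill,[c],-1,1,-1)
    hard=cv2.erode(fill,np.ones((3,3)));s2=soft.copy();s2[b[0]:b[1],b[2]:b[3]]=np.where(hard>0,1,np.where(cv2.dilate(fill,np.ones((3,3)))>0,sub*0+soft[b[0]:b[1],b[2]:b[3]],0))
    return fitcyl(p,s2,[(.027,0,.016)],x0,b)
E
python3 -c "
from cyl import *
for n in('top','side'):
    p=manip.snapshot(n)
    print(n,'now',pinfit(p,[.512,.272]),'race',racefit(p,[.4675,-.31]))
    q=dict(p);q['img']=cv2.imread(f'pics/{n}0.png')[:,:,::-1]
    print(n,'t0',pinfit(q,[.512,.272]),'race',racefit(q,[.4675,-.31]))
plan(.512,.273,.12,FA)
"
```

```text
top now (array([0.5162, 0.2769]), np.float64(5.36), 65.2) race (array([ 0.4671, -0.3113]), np.float64(2.41), 360.4)
top t0 (array([0.5162, 0.2762]), np.float64(3.02), 68.0) race (array([ 0.4672, -0.3113]), np.float64(2.42), 360.7)
side now (array([0.5166, 0.2788]), np.float64(10.88), 67.5) race (array([ 0.4677, -0.3102]), np.float64(5.18), 780.4)
side t0 (array([0.5164, 0.2791]), np.float64(12.53), 65.6) race (array([ 0.4677, -0.3102]), np.float64(5.02), 780.9)
t 21.15 tcp [0.4685 0.1611 0.1748] psi -0.1041 F [-0.2 -0.5  0.1] gap 0.798 tilt 0.0
turn deg 0.03 shift mm [  31.5 -115.8   54.8]
```

play_rows --steps '[[[0.018,-0.05,0,0,0,0],[0.0173,-0.05,0,0,0,0],[0,-0.0207,0.01,0,0,0],[0,0,0.02,0,0,0],[0,0,0,0,0,0],[0,0,0,0,0,0]]]' --fingers 0.8

```text
t: 21.9
tcp_pos: [0.5159, 0.277, 0.1449]
tool_rot: [0.999, -0.052, -0.0, 0.0]
force: [-1.2, -0.8, 0.3]
finger_gap: 0.797
```

```bash
python3 -c "
from h import *
plan(.5163,.2775,.07,FA)
p=manip.snapshot('side');cv2.imwrite('pics/s9.png',cv2.resize(p['img'][110:230,150:310,::-1],(800,600)))
"
```

```text
t 21.9 tcp [0.5159 0.277  0.1449] psi -0.1045 F [-1.2 -0.8  0.3] gap 0.797 tilt 0.04
turn deg 0.0 shift mm [ 0.4 -0.6 74.9]
```

View pics/s9.png

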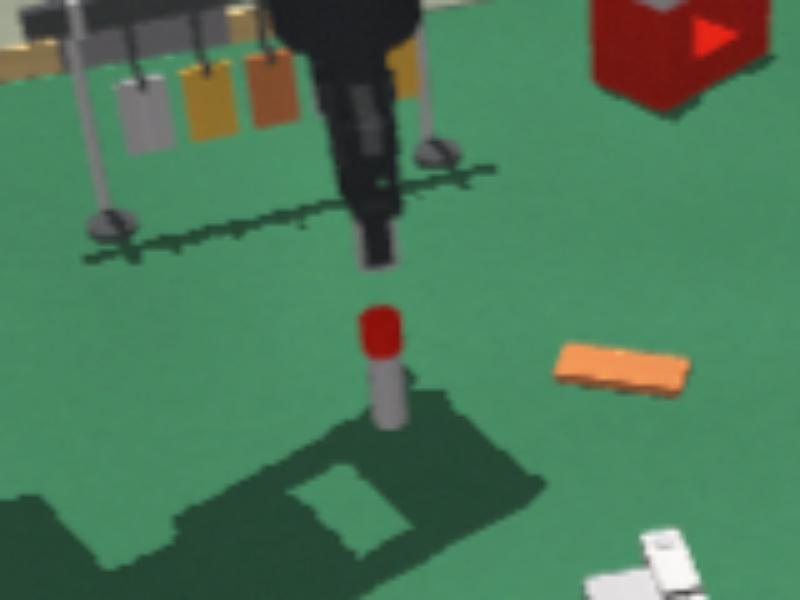

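The gripper hangs in line above the pin cap (crop (380,330)), with the open jaws straddling it. Going down and closing.

play_rows --steps '[[[0.0004,-0.0005,0.02,0,0,0],[0,0,0.02,0,0,0],[0,0,0.02,0,0,0],[0,0,0.015,0,0,0],[0,0,0,0,0,0],[0,0,0,0,0,0]]]'

```text
t: 22.7
tcp_pos: [0.5172, 0.278, 0.0705]
tool_rot: [0.999, -0.052, 0.001, -0.0]
force: [-0.7, -0.2, 0.8]
finger_gap: 0.798
```

play_rows --steps '[[[0,0,0,0,0,0],[0,0,0,0,0,0],[0,0,0,0,0,0],[0,0,0,0,0,0],[0,0,0,0,0,0],[0,0,0,0,0,0],[0,0,0,0,0,0]]]' --fingers 0.1 --squeeze 30

```text
t: 23.58
tcp_pos: [0.517, 0.2779, 0.0703]
tool_rot: [0.999, -0.052, 0.0, -0.0]
force: [-0.2, -2.0, 6.0]
finger_gap: 0.272
```

play_rows --steps '[[[0,0,-0.02,0,0,0],[0,0,-0.04,0,0,0],[0,0,-0.04,0,0,0],[0.001,0.03,0,0,0,0],[0.001,0.05,0,0,0,0],[0.001,0.055,0,0,0,0],[0.001,0.055,0,0,0,0],[0.001,0.055,0,0,0,0],[0.001,0.055,0,0,0,0],[0.001,0.055,0,0,0,0]]]'

```text
t: 24.82
tcp_pos: [0.4861, -0.0773, 0.1693]
tool_rot: [0.999, -0.052, -0.0, -0.0]
force: [0.6, -0.6, -0.9]
finger_gap: 0.267
```

play_rows --steps '[[[0.001,0.055,0,0,0,0],[0.001,0.055,0,0,0,0],[0.001,0.05,0,0,0,0],[0.001,0.03,0,0,0,0],[0.001,0.02,0,0,0,0],[0,0.01,0,0,0,0],[0,0,0,0,0,0],[0,0,0,0,0,0]]]'

```text
t: 25.82
tcp_pos: [0.4687, -0.2938, 0.1697]
tool_rot: [0.999, -0.051, -0.0, -0.001]
force: [-0.1, -0.1, -1.6]
finger_gap: 0.273
```

```bash
python3 -c "
from cyl import *
plan(.4674,-.3108,.12,FA)
p=manip.snapshot('side');cv2.imwrite('pics/s10.png',cv2.resize(p['img'][250:420,180:400,::-1],(776,600)))
"
```

```text
t 25.82 tcp [ 0.4687 -0.2938  0.1697] psi -0.103 F [-0.1 -0.1 -1.6] gap 0.273 tilt 0.08
turn deg 0.09 shift mm [ 0.5 17.1 49.7]
```

View pics/s10.png

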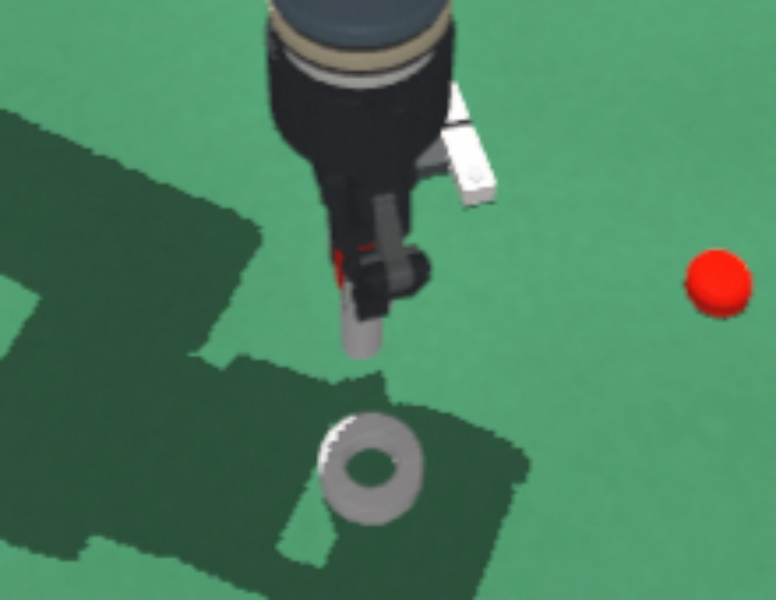

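Pin hangs upright in the jaws with the race below it. I'll move over the bore with the foot just above the rim and check.

play_rows --steps '[[[0.001,0.0085,0.01,0,0,0],[0,0.0085,0.02,0,0,0],[0,0,0.025,0,0,0],[0,0,0.018,0,0,0],[0,0,0,0,0,0],[0,0,0,0,0,0]]]'

```text
t: 26.62
tcp_pos: [0.4684, -0.3125, 0.097]
tool_rot: [0.999, -0.052, 0.0, 0.0]
force: [-0.6, -0.3, -0.2]
finger_gap: 0.267
```

```bash
python3 -c "
from cyl import *
plan(.468,-.3106,.07,FA)
s=manip.sense()
p=manip.snapshot('side')
r0,r1,c0,c1=330,420,230,350;S=6.5
im=cv2.resize(p['img'][r0:r1,c0:c1,::-1],None,fx=S,fy=S,interpolation=cv2.INTER_CUBIC)
t=np.linspace(0,2*np.pi,48)
def circ(x,y,r,z,col):
    uv=proj(p,np.c_[x+r*np.cos(t),y+r*np.sin(t),0*t+z]);cv2.polylines(im,[((uv-[c0,r0]+.5)*S).astype(int).reshape(-1,1,2)],True,col,1)
for r in(.014,.027):circ(.4677,-.3102,r,.016,(255,0,0))
x,y,z=s['tcp_pos'];f=z-.0703
for h in(0,.01,.02):circ(x-.0006,y+.0005,.010,f+h,(0,0,255))
cv2.imwrite('pics/s11.png',im)
"
```

```text
t 26.62 tcp [ 0.4684 -0.3125  0.097 ] psi -0.1039 F [-0.6 -0.3 -0.2] gap 0.267 tilt 0.04
turn deg 0.04 shift mm [-0.6 -1.9 27. ]
```

View pics/s11.png

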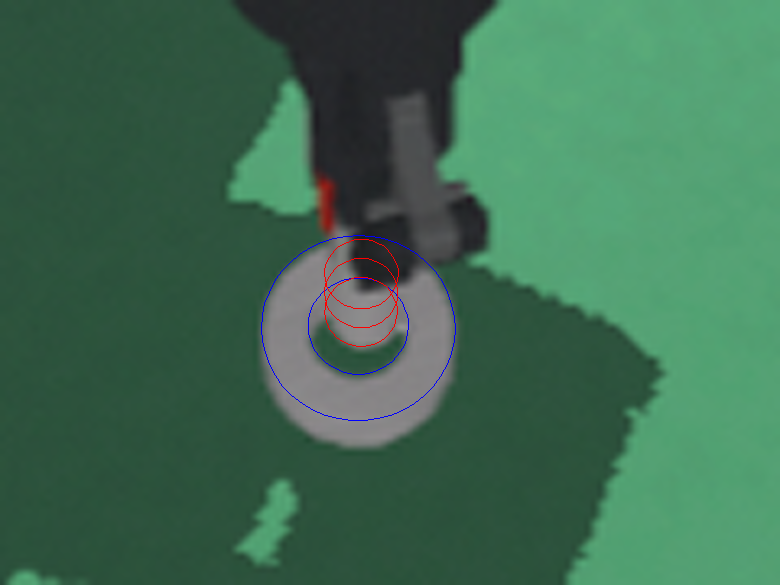

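The bore (blue) and predicted foot (red) fit the picture. The pin sits about 2 mm too far toward -y and 1 mm toward +x, so I'll correct that and lower it.

play_rows --steps '[[[-0.001,-0.0019,0,0,0,0],[0,0,0,0,0,0],[0,0,0.006,0,0,0],[0,0,0.006,0,0,0],[0,0,0.004,0,0,0],[0,0,0,0,0,0],[0,0,0,0,0,0]]]'

```text
t: 27.55
tcp_pos: [0.4673, -0.3103, 0.0807]
tool_rot: [0.999, -0.052, -0.0, -0.0]
force: [-0.2, 0.5, -1.8]
finger_gap: 0.273
```

```bash
python3 -c "
from cyl import *
plan(.468,-.3106,.07,FA)
p=manip.snapshot('side')
cv2.imwrite('pics/s12.png',cv2.resize(p['img'][330:420,230:350,::-1],None,fx=6.5,fy=6.5,interpolation=cv2.INTER_CUBIC))
"
```

```text
t 27.55 tcp [ 0.4673 -0.3103  0.0807] psi -0.1041 F [-0.2  0.5 -1.8] gap 0.273 tilt 0.0
turn deg 0.03 shift mm [ 0.7  0.2 10.7]
```

View pics/s12.png

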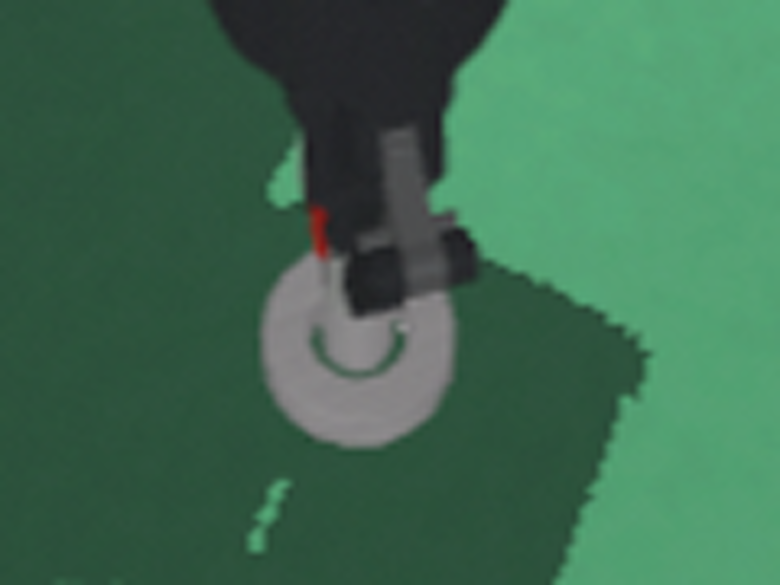

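Pin is in the bore with an even gap around it. Lowering to the table.

play_rows --steps '[[[0,0,0.005,0,0,0],[0,0,0.004,0,0,0],[0,0,0.001,0,0,0],[0,0,0,0,0,0],[0,0,0,0,0,0]]]'

```text
t: 28.22
tcp_pos: [0.4673, -0.3103, 0.0709]
tool_rot: [0.999, -0.052, 0.0, 0.0]
force: [-0.8, 1.0, -0.7]
finger_gap: 0.27
```

play_rows --steps '[[[0,0,0.001,0,0,0],[0,0,0,0,0,0]]]'

```text
t: 28.48
tcp_pos: [0.4675, -0.3105, 0.0703]
tool_rot: [0.999, -0.052, 0.0, 0.0]
force: [-1.0, -0.3, 3.3]
finger_gap: 0.272
```

Foot is touching (Fz rose to +3.3 N). Releasing and going straight up.

play_rows --steps '[[[0,0,0,0,0,0],[0,0,0,0,0,0],[0,0,0,0,0,0],[0,0,0,0,0,0],[0,0,-0.02,0,0,0],[0,0,-0.04,0,0,0],[0,0,-0.05,0,0,0],[-0.03,0.05,-0.04,0,0,0],[0,0.05,-0.03,0,0,0],[0,0,0,0,0,0]]]' --fingers 0.6

```text
t: 29.72
tcp_pos: [0.4317, -0.4065, 0.2485]
tool_rot: [0.999, -0.054, 0.003, 0.004]
force: [0.1, 0.2, -0.9]
finger_gap: 0.6
```

```bash
python3 -c "
from cyl import *
from prof import edges
plan(.468,-.3106,.07,FA)
for n in('top','side'):
    p=manip.snapshot(n)
    print(n,'pin',pinfit(p,[.4674,-.3106]),'race',racefit(p,[.4675,-.3108]))
    try: edges(n,p)
    except Exception as e: print(e)
    cv2.imwrite(f'pics/{n}13.png',cv2.resize(p['img'][170:420,220:480,::-1],(624,600)))
"
```

```text
t 29.73 tcp [ 0.4317 -0.4065  0.2485] psi -0.1079 F [ 0.1  0.2 -0.9] gap 0.6 tilt 0.58
turn deg -0.19 shift mm [ 26.1 -99.1 178.5]
top pin (array([ 0.4668, -0.3132]), np.float64(10.78), 72.7) race (array([ 0.4673, -0.3138]), np.float64(30.64), 314.5)
top mark -96.46 edges -119.14 -68.49 w 50.6 ctr-mark mm 2.65 side slopes -0.027 0.016
top mark -1.13 edges -26.68 29.9 w 56.6 ctr-mark mm 2.74 side slopes 0.015 -0.0
top mark 93.54 edges 68.51 124.82 w 56.3 ctr-mark mm 3.12 side slopes -0.007 0.026
side pin (array([ 0.4974, -0.3086]), np.float64(10.07), 14.3) race (array([ 0.4725, -0.3087]), np.float64(239.22), 1059.4)
side mark -89.86 edges 124999890.0 -80.61 w -124999970.6 ctr-mark mm 62499994.56 side slopes 0.0 -1254180.896
side mark 8.79 edges -14.99 15.84 w 30.8 ctr-mark mm -8.37 side slopes -627090.369 -3135451.574
side mark 85.96 edges 77.36 111.67 w 34.3 ctr-mark mm 8.55 side slopes 2508361.547 1045150.609
```

View pics/top13.png

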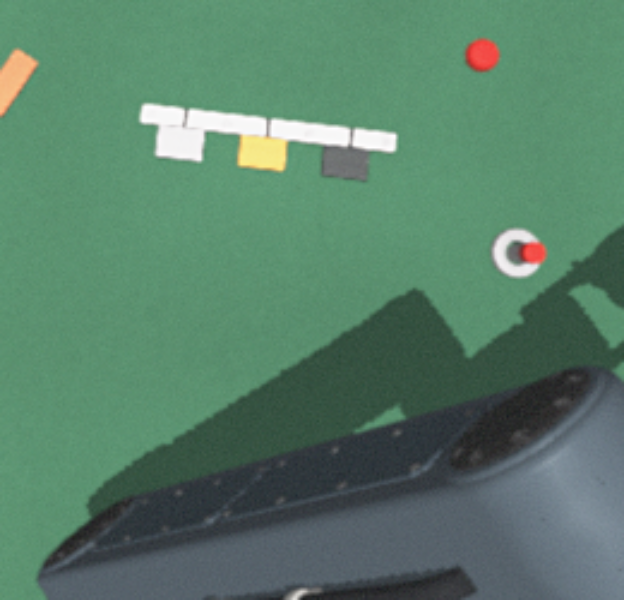

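View pics/side13.png

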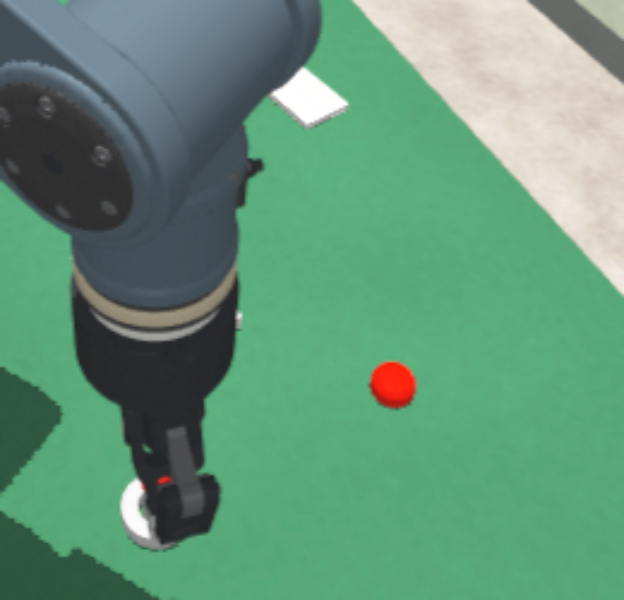

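From the top, the pin stands in the race (cap at crop (533,253)) and the row is unchanged. The arm blocks the side view, so I'll clear it for a final look.

play_rows --steps '[[[-0.03,0.05,-0.02,0,0,0],[-0.03,0.05,-0.02,0,0,0],[-0.03,0.05,0,0,0,0],[-0.03,0.05,0,0,0,0],[0,0,0,0,0,0],[0,0,0,0,0,0]]]'

```text
t: 30.58
tcp_pos: [0.2913, -0.5857, 0.2834]
tool_rot: [0.999, -0.052, -0.0, -0.002]
force: [0.2, 0.9, 0.2]
finger_gap: 0.596
```

```bash
python3 -c "
from cyl import *
from prof import edges
s=manip.sense();print(s['t'],s['tcp_pos'],abs(s['qd']).max())
p=manip.snapshot('side')
print('pin',pinfit(p,[.4674,-.3106]))
try: edges('side',p)
except Exception as e: print(e)
cv2.imwrite('pics/side14.png',cv2.resize(p['img'][180:420,200:440,::-1],(600,600)))
p=manip.snapshot('top')
for l,x0 in(('busbar',(.6546,.2672)),('gauge_plate',(.7964,.0895)),('cap',(.6936,-.2759))):
    for q in manip.regions_of(l,p)[:1]: print(l,(fit(p,l,q['pixels'])[0]).round(4),x0)
"
```

```text
30.575 [ 0.29132327 -0.58569688  0.28340226] 0.02286096009800624
pin (array([ 0.4669, -0.3129]), np.float64(12.02), 177.0)
side mark -95.47 edges -117.7 -67.93 w 49.8 ctr-mark mm 2.65 side slopes -0.013 0.006
side mark -0.33 edges -23.41 29.59 w 53.0 ctr-mark mm 3.42 side slopes 0.001 0.003
side mark 94.87 edges 71.82 124.59 w 52.8 ctr-mark mm 3.33 side slopes -0.011 -0.004
busbar [ 0.6546  0.2671 -0.5721] (0.6546, 0.2672)
gauge_plate [0.796  0.0909 0.2422] (0.7964, 0.0895)
cap [ 0.692  -0.2789  0.5699] (0.6936, -0.2759)
```

View pics/side14.png

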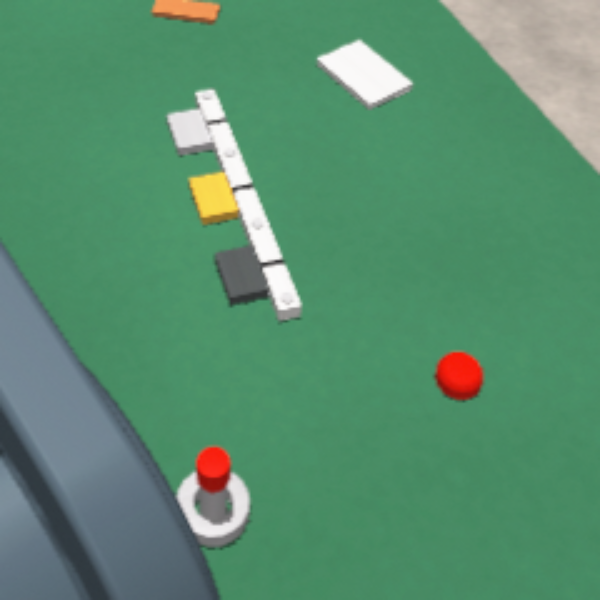

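```bash
python3 -c "
from h import *
print(manip.sign_off())"
```

```text
the job is handed in; nothing more can be done
None
```

The job is handed in at about 31 s of the 72 s limit. My last checks say it meets every limit, though `sign_off()` gave no verdict.

**What I did:** I gripped each shim lightly and slid it flat on the table. I pushed each one until its advance stopped against the fence and the force rose to about 9–10 N. I then lifted the pin by its cap, lowered it into the race bore until it touched the table, and let go.

**Last checks:**

| Check | Result | Limit |
|---|---|---|
| Shims flush to fence (before the pin was placed) | within about 1 mm | 3 mm |
| Shims centred on marks | about 2.7–3.4 mm off, all toward +y, in both cameras | 5 mm |
| Shims square to fence | side-edge slopes mostly under 0.02, one or two near 0.03 | 0.07 rad |
| Pin to race centre | about 2 mm, looking upright | 6 mm |
| Offcut, gauge plate, cap | moved 0–3 mm, about my measuring error | 8 mm |

**Disagreements:**
- **Centring:** the arm's own readings put the shims only about 1 mm off their marks, against about 3 mm from the cameras. Both are inside the limit, so I left the row alone.
- **Squareness:** my rougher outline fits gave angles up to 0.06 rad for some shims, and the two cameras disagreed on them. I trusted the edge lines instead.
- **Race position:** with the pin in it, the final top-view outline fit was poor and read about 2.5 mm off, so the pin distance uses the race position measured earlier.

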